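Lock the measuring roller at its zero with the index pin

TASK

Lock the encoder bench's roller at its zero: take the locking pin out of the wooden block and stand it in the guide bush on top of the bench, so that it rides on the index flange hidden in the housing, and let go. Then stroke the roller round with a light fingertip on its worn rubber tread, its top going away from you, until the hidden notch comes up and the pin drops fully home, its head down on the bush. The bearings are delicate, so press no harder on the roller than it takes to turn it, and leave the other things on the desk alone.

Things in the scene. Friction and masses are not known exactly. Their poses are not given: they have to be found in the camera images.
- bench: Encoder bench, fixed; its yaw varies. Aluminium base 130 mm in x, 128 in y, 12 thick; roller on a level axle along y; grey round index housing (106 mm across) at the -y end; bearing cheek (top at z = 108 mm) and black encoder (to y = 97 mm) at the +y end. Origin on the base's underside below the axle, z up; x, away from the robot, is the way the roller's top is to be stroked.
- roller_top (a point): Fixed point where the top of the black rubber tread runs on average (bench x = 0, y = 20, z = 135 mm), a good place for a shut fingertip. The tread is a round cylinder, 55 mm in radius, but worn out of true: as it turns, its top lies up to 3.5 mm above or below this point, which way is not known. It reaches 30 mm from here towards the housing, 24 mm towards the cheek.
- axle (a point): Point on the roller's axle, 55 mm straight below roller_top. The roller is rigid (1 mm too deep already means many newtons), spins freely and coasts little: bearing drag 0.02 N m, 0.4 N at the tread. 3 to 8 N of press turns it by friction; more than 16 N from the fingers on roller or bench harms the bearings. Nothing limits the turning.
- guide_mouth (a point): Centre of the mouth of the guide bush, a steel block (36 mm in x, 24 in y) on top of the housing with an upright round hole 9.5 mm wide (bench x = 0, y = -26, z = 150 mm). The hole leads through the housing to the index flange.
- flange_top (a point): Fixed point where the guide's axis meets the hidden index flange's rim, 24 mm below the mouth. The flange (46 mm radius) turns with the roller and has one notch, 12 mm wide. At the start the notch is on the robot's side, 57 to 143 degrees of turning before the top. When it stands here, a pin in the guide falls 14 mm by its own weight, head onto bush, and locks the roller.
- pin_middle (a point): Middle of the locking pin, on its axis; z towards its head. Dark knurled head 20 mm across, 20 high; bright shank 8 mm across, 38 long, foot tapered to 6 mm; 58 mm long, about 60 g. This point is 29 mm above the foot, 9 mm below the head's underside. Riding on the flange it is 5 mm above the guide's mouth, fully home 9 mm below it. It starts upright, a little loose, in the block, foot on the desk.
- tip_block: Wooden block, fixed, 36 mm in x, 90 in y, 22 high, with a row of four 10 mm holes along y; origin at the centre of its underside. The locking pin stands in the hole at y = +10 mm and a fixed slim white probe tip (12 mm across, up to 53 mm high) in the one at y = -30 mm, so grasp the pin's head across the block's x axis.
- instrument_case: Closed dark moulded case, fixed, 212 x 270 mm and 113 mm high, between the wooden block and the bench: carry the pin over it. Origin at the centre of its underside.
- cleaner_bottle: Slim white bottle with a nozzle cap, 136 mm high, loose, to be left alone; origin at the centre of its underside.
- spare_drum: Black finned drum, 77 mm across, 48 mm high, loose, to be left alone; origin at the centre of its underside.
- tape_roll: Orange roll of tape lying flat, 72 mm across, 24 mm high, loose, to be left alone; origin at the centre of its underside.

How it is judged (in metres and radians):
On the way, in this order (a step that is already met when the one before it is completed fails the run):
1. the pin stands released in the guide bush, riding on the index flange (horizontal distance between pin_middle and guide_mouth below 0.005 m and angle between pin_middle's own z axis and vertical below 0.12 rad and z of pin_middle in the frame of bench between 0.15 and 0.159 m and contact force between the fingers and lock_pin below 0.1 N), for 0.2 s.
2. the roller has been turned until the pin has dropped into the notch, its head on the bush (horizontal distance between pin_middle and guide_mouth below 0.005 m and angle between pin_middle's own z axis and vertical below 0.12 rad and z of pin_middle in the frame of bench below 0.1445 m), for 0.2 s.
At the end, for the whole second after the job is handed in: The pin stands upright (within 7 degrees) in the guide bush (within 5 mm) with its foot in the notch of the index flange and its head on the bush: its middle 9 mm below the mouth, or at most 3.5 mm higher than that (all of step 2); the robot touches nothing.
It fails at once if the fingers press on the roller or the bench with more than 16 N (contact force between the fingers and bench above 16 N).
It fails at once if the bottle, finned drum or tape roll is pushed more than 30 mm (distance of any of cleaner_bottle, spare_drum, tape_roll from where it was at the start of the episode above 0.03 m).
It also fails if it takes over 64 s, if anything falls off the work surface, if the arm or the gripper's body presses on something with over 40 N, if the wrist force passes 120 N, or if a joint passes its speed limit or range.

ROBOT

A 7-joint arm with a two-finger parallel gripper is mounted at the origin on a cart in front of the work surface, level with it; the furniture and walls round the work are solid. World frame = base frame: x ahead of the robot, y to its left, z up, the work surface at z = 0. Lengths are in m, angles in degrees, forces in N, time in s.
With the tool pointing down it reaches from about 0.425 to 0.95 m from the base axis. Payload 16.7 kg.
Tool frame: the origin (TCP) lies at the very end of the fingers, on their centre line; the grasp point (between the pads) lies 19 mm behind it; z points along the fingers, y is the line along which they close (so a half turn about z gives the same grasp; the last joint's range is limited). The gripper opens to 94 mm and grips with 3 to 60 N. Pads are 16 mm wide; open, the fingers measure 119 mm over their backs; the gripper's body (75 mm by 177 mm) begins 78 mm behind the grasp point.
Start: joints at [58.241, 24.414, 4.234, 92.017, -1.954, 63.644, -3.845], TCP at [0.266, -0.62, 0.205] pointing down, gripper open.
Joint ranges: [-163.25, 163.25], [-28.42, 122.38], [-70.27, 78.77], [12.13, 141.07], [-58.53, 238.53], [9.26, 117.41], [-156.51, 156.51]. Speed limits (degrees/s): [108.29, 108.29, 136.94, 136.94, 172.46, 172.46, 172.46].

INTERFACE

Orientations are given as [roll, pitch, yaw] about the fixed x, y, z axes, in that order (R = Rz(yaw) Ry(pitch) Rx(roll)).
In Python, from workcell import * gives the robot as it stands.
- The arm moves only by the tool step_arm, never from a script. Its argument "series" is a list of rows, each a list of 7 numbers: the closure, from -1 (fully open) to 1 (shut), then the shift along the world's x, y, z each as a share of 0.4 m, from -1 to 1, then the turn, a rotation vector about the world's x, y, z each as a share of pi/4 rad, from -1 to 1. In form: [[jaw, dx, dy, dz, rx, ry, rz], ...]. A call has exactly 8 rows; each row is the pose to reach, as a shift and turn from the pose commanded when the call began; what a row does not reach only later rows make up. A row lasts 1/10 s, in which the tool goes at most 50 mm and 8.59 degrees, less where a joint would pass 70% of its speed; a pose out of reach is approached as far as the arm can. A call with a number of a shift or a turn outside -1 to 1 is refused whole. A call with a gripper value outside its range is refused whole. The fingers move at their own pace and stop on an object; "force" is the grip in N (left out, the last holds). Time passes only in rows, so rows that repeat a pose let the fingers close, or fill a call up. It gives the time, the measured TCP pose, the force, the opening and the grip force at its end, in the units of the state.
- read_state(): the state, without advancing time (a new reading comes with each control period).
- capture(name): name is "scene" or "top"; returns the picture (384x512x3 uint8, red, green, blue); there is no depth.
- camera_params(name): a dict with "fovy" (degrees; the focal length in pixels is half the picture's height over the tangent of half this angle, whatever the lens; pixels are square), "cx", "cy" (the principal point, pixels), "T" (4x4, takes a point from camera to world coordinates). Camera axes: x right, y down, z forward; pixel columns grow to the right and rows downward; lengths in m; the calibration is good to about 2 mm. A picture is of the moment at which its call begins. camera_params takes no time and is no camera call.
- close_job(): hands the job in; it is judged then, once.
The state is a dict: "time_s": time; "joints": joint angles; "joint_vel": joint speeds; "tau": joint torques, N m; "position": TCP position; "tool_rot": TCP orientation; "force": force on the tool from outside, world axes, zero at the start; "torque": the same for the moment, N m; "opening": opening from 0.0 (shut) to 1.0 (fully open); "grasp_force": force on a finger pad.
Only numpy, scipy, OpenCV 4.12 (cv2) and the standard library are available. Lean on these libraries where they do the work, as an engineer would, in place of code of your own. Each camera call takes 0.05 s, during which the arm holds its last target. There are 200 camera calls.

## Working session

There is one attempt and no reset: what is moved stays moved. The work goes in short steps, Python scripts to look and compute and a tool call to move; the robot and the scene stay as the last step left them, time stands still between calls to the robot, and variables do not carry over. Pictures are saved under pics/ and viewed, at most 10 in all, crops included, and the job is handed in when it is done.

Besides the shell and the picture viewer there is one more tool, called after ">>>" as a command line: name --pt "numbers of a row" for each row, then --argument value for the rest. step_arm: Moves the arm, as the interface text tells. Its arguments: {"type":"object","properties":{"series":{"type":"array","items":{"type":"array","items":{"type":"number","minimum":-1,"maximum":1}}},"force":{"type":"number"}},"required":["series"]}

```bash
mkdir -p pics; ls; python3 - <<'E'
from workcell import *
import cv2
for n in("scene","top"):
    i=capture(n);cv2.imwrite(f"pics/{n}0.png",i[...,::-1]);p=camera_params(n);print(n,p)
s=read_state();print(s)
E
```

```text
pics
scene {'fovy': 49.4973971323609, 'cx': 259.36545001644276, 'cy': 191.15304309622078, 'T': array([[-6.23773471e-01, -5.53918548e-01,  5.51435309e-01,
        -9.85257178e-02],
       [-7.81604961e-01,  4.42591882e-01, -4.39552171e-01,
         5.91373264e-01],
       [-5.84691004e-04, -7.05185556e-01, -7.09022559e-01,
         9.20476412e-01],
       [ 0.00000000e+00,  0.00000000e+00,  0.00000000e+00,
         1.00000000e+00]])}
top {'fovy': 49.806700196211374, 'cx': 254.02128130743847, 'cy': 184.96299212504894, 'T': array([[-0.00546627, -0.98424867,  0.17670504,  0.35121945],
       [-0.99987168,  0.00271868, -0.01578738,  0.07915686],
       [ 0.0150583 , -0.17676866, -0.98413723,  1.25621672],
       [ 0.        ,  0.        ,  0.        ,  1.        ]])}
{'time_s': 0.1, 'joints': array([58.24088564, 24.44589425,  4.23207039, 92.04742741, -1.95594895,
       63.64546453, -3.84484824]), 'joint_vel': array([ 5.47440177e-02, -8.06206588e-02, -1.56985729e-05,  1.24822637e-02,
        4.02029053e-02, -9.59624399e-02, -2.45270556e-02]), 'tau': array([ 8.73785117e-03, -9.37460804e+01,  3.67682107e+00, -4.55039227e+01,
       -4.86646418e-02,  1.67131762e-02, -8.16189390e-05]), 'position': array([ 0.26566117, -0.62008821,  0.20485681]), 'tool_rot': array([-1.79933431e+02,  2.94596361e-03,  2.31897927e+01]), 'force': array([0.21178244, 0.7413848 , 0.55657331]), 'torque': array([ 0.01524685, -0.04166776, -0.00418083]), 'grasp_force': 0.0, 'opening': 0.9993795828327688}
```

View pics/scene0.png

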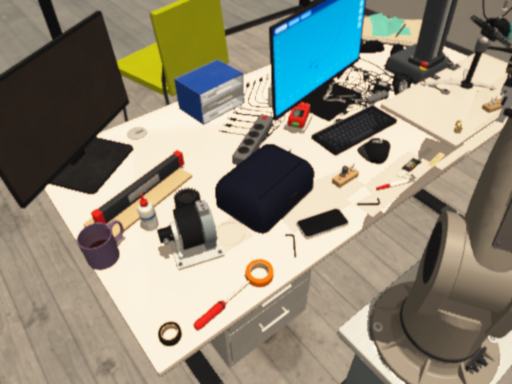

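View pics/top0.png

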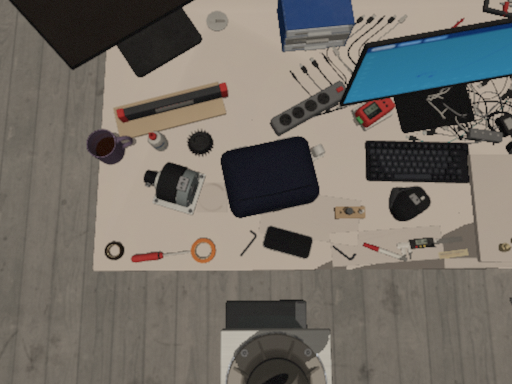

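The scene view shows the bench at (192,230), the case at (265,187) and the block at (345,177). In the top view the bench is at (178,185), the block at (350,212), the drum at (200,142), the tape at (204,250) and the bottle at (157,141). I'll enlarge the bench and block from both cameras.

```bash
cat > h.py <<'E'
import numpy as np, cv2
from workcell import *
def P(n):
    p=camera_params(n);f=192/np.tan(np.radians(p["fovy"]/2));return f,p["cx"],p["cy"],p["T"]
def ray(n,u,v):
    f,cx,cy,T=P(n);return T[:3,3],T[:3,:3]@np.array([(u-cx)/f,(v-cy)/f,1])
def atz(n,u,v,z):
    o,d=ray(n,u,v);return o+d*(z-o[2])/d[2]
def proj(n,X):
    f,cx,cy,T=P(n);c=(np.atleast_2d(X)-T[:3,3])@T[:3,:3];return np.c_[cx+f*c[:,0]/c[:,2],cy+f*c[:,1]/c[:,2]]
def tri(a,b):
    A=0;B=0
    for n,(u,v) in(("scene",a),("top",b)):
        o,d=ray(n,u,v);d=d/np.linalg.norm(d);M=np.eye(3)-np.outer(d,d);A=A+M;B=B+M@o
    return np.linalg.solve(A,B)
def crop(i,u0,v0,w,h,s):
    return cv2.resize(i[v0:v0+h,u0:u0+w],None,fx=s,fy=s,interpolation=cv2.INTER_CUBIC)
E
python3 - <<'E'
import sys;sys.path.insert(0,'.')
from h import *
a=cv2.imread("pics/scene0.png");b=cv2.imread("pics/top0.png")
r1=np.hstack([crop(a,150,180,80,90,5),crop(b,140,150,80,90,5)][:2])
r2=np.hstack([crop(a,325,160,40,15*2,5),crop(b,330,195,40,30,5)])
r2=cv2.resize(r2,(800,300)) if 0 else np.hstack([r2,np.zeros((150,400,3),np.uint8)])
cv2.imwrite("pics/c0.png",np.vstack([r1,r2]))
E
```

```text
(no output)
```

View pics/c0.png

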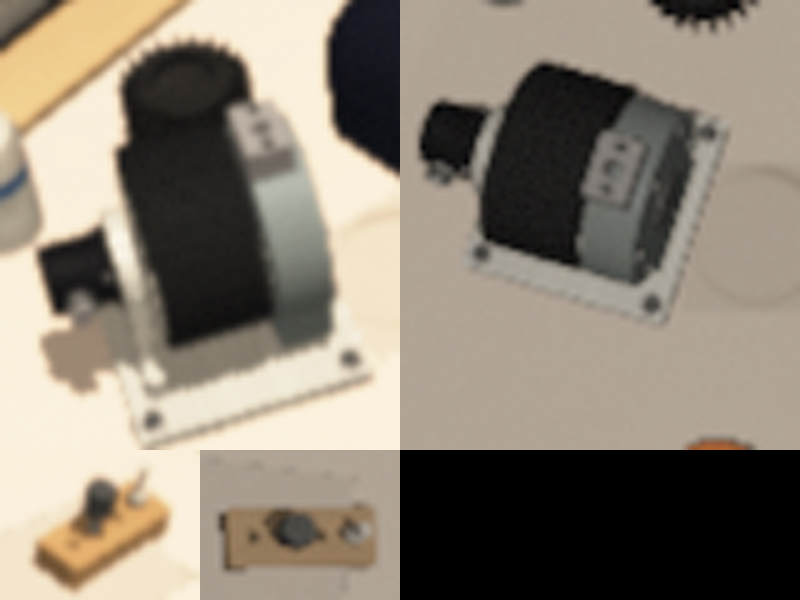

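```bash
python3 - <<'E'
from h import *
from scipy.optimize import least_squares
print("mouth",tri((202.2,206.6),(182.4,183.6)), atz("top",182.4,183.6,.15),atz("scene",202.2,206.6,.15))
obs=[("top",(-.065,.064,.012),(153.6,203.2)),("top",(-.065,-.064,.012),(191.6,214.6)),("top",(.065,-.064,.012),(205.2,174)),
("top",(0,-.026,.15),(182.4,183.6)),("scene",(0,-.026,.15),(202.2,206.6)),("scene",(-.065,.064,.012),(179.6,268.6)),("scene",(-.065,-.064,.012),(224,254.6))]
def W(q,X):
    c,s=np.cos(q[2]),np.sin(q[2]);return np.array([q[0]+c*X[0]-s*X[1],q[1]+s*X[0]+c*X[1],X[2]])
fun=lambda q:np.concatenate([proj(n,W(q,X))[0]-uv for n,X,uv in obs])
r=least_squares(fun,[.45,.25,0],loss="soft_l1");q=r.x
print("bench",q[:2],np.degrees(q[2]),fun(q).reshape(-1,2).round(1).tolist())
print("mouth",W(q,(0,-.026,.15)),"rollertop",W(q,(0,.02,.135)))
print("head",tri((344.6,167.6),(349.4,210.6)),atz("scene",344.6,167.6,.055),atz("top",349.4,210.6,.055))
# block top corners from top cam (z=.022): 
for x,y in((225,507),(375,508),(373,565),(228,568)): print("blk",atz("top",(x-200)/5+330-.4,(y-450)/5+195-.4,.022))
print("case",[atz("top",u,v,.113)[:2].round(3).tolist() for u,v in((222,152),(308,139),(318,190),(232,216))])
for nm,u,v,z in(("drum",200,142,.048),("tape",204,250,.024),("bottle",155,136,.13)):print(nm,atz("top",u,v,z))
E
```

```text
mouth [0.55546532 0.25676282 0.1411216 ] [0.55413695 0.25567543 0.15      ] [0.54765243 0.26030831 0.15      ]
bench [0.56185561 0.28693037] -16.884750588031192 [[-1.4, 0.4], [1.0, 1.1], [0.6, 1.2], [-2.4, -0.1], [-2.0, -1.2], [-0.6, -0.6], [1.8, -1.5]]
mouth [0.55430397 0.2620512  0.15      ] rollertop [0.56766456 0.30606818 0.135     ]
head [ 0.49083416 -0.21902443  0.05275642] [ 0.49000947 -0.21625336  0.055     ] [ 0.48983666 -0.21909917  0.055     ]
blk [ 0.50773938 -0.18317254  0.022     ]
blk [ 0.50681006 -0.27393487  0.022     ]
blk [ 0.4723666 -0.2709052  0.022    ]
blk [ 0.47091159 -0.18350324  0.022     ]
case [[0.652, 0.151], [0.69, -0.095], [0.542, -0.119], [0.469, 0.122]]
drum [0.70038174 0.22215514 0.048     ]
tape [0.37867005 0.20748396 0.024     ]
bottle [0.69432295 0.33926529 0.13      ]
```

The crops put the guide hole at (202,207) in the scene view and (182,184) in the top view, the bench yaw at about −17°, and the pin head at about (0.490, −0.2185), top 53 mm high, which fits its 58 mm height. Moving over the pin.

>>> step_arm --pt "-0.2 0.56 1 0 0 0 1" --pt "-0.2 0.56 1 0 0 0 1" --pt "-0.2 0.56 1 0 0 0 1" --pt "-0.2 0.56 1 0 0 0 1" --pt "-0.2 0.56 1 0 0 0 1" --pt "-0.2 0.56 1 0 0 0 1" --pt "-0.2 0.56 1 0 0 0 1" --pt "-0.2 0.56 1 0 0 0 1" --force 20

```text
time_s: 0.9
position: [0.4617, -0.2696, 0.2055]
tool_rot: [-180.0, 0.0, 68.2]
force: [1.0, -0.5, -0.0]
opening: 0.599
grasp_force: 0.0
```

>>> step_arm --pt "-0.2 0 0 0 0 0 0.48" --pt "-0.2 0 0 -0.1 0 0 0.48" --pt "-0.2 0 0 -0.22 0 0 0.48" --pt "-0.2 0 0 -0.25 0 0 0.48" --pt "-0.2 0 0 -0.25 0 0 0.48" --pt "-0.2 0 0 -0.25 0 0 0.48" --pt "-0.2 0 0 -0.25 0 0 0.48" --pt "-0.2 0 0 -0.25 0 0 0.48"

```text
time_s: 1.7
position: [0.4621, -0.2719, 0.1071]
tool_rot: [179.9, 0.1, 89.7]
force: [-0.0, -1.4, -1.1]
opening: 0.599
grasp_force: 0.0
```

>>> step_arm --pt "-0.2 0.07 0.133 0 0 0 0" --pt "-0.2 0.07 0.133 0 0 0 0" --pt "-0.2 0.07 0.133 -0.08 0 0 0" --pt "-0.2 0.07 0.133 -0.16 0 0 0" --pt "-0.2 0.07 0.133 -0.19 0 0 0" --pt "-0.2 0.07 0.133 -0.19 0 0 0" --pt "-0.2 0.07 0.133 -0.19 0 0 0" --pt "-0.2 0.07 0.133 -0.19 0 0 0"

```text
time_s: 2.5
position: [0.4902, -0.2187, 0.0309]
tool_rot: [179.9, 0.0, 89.8]
force: [0.4, 0.3, 0.2]
opening: 0.599
grasp_force: 0.0
```

>>> step_arm --pt "1 0 0 0 0 0 0" --pt "1 0 0 0 0 0 0" --pt "1 0 0 0 0 0 0" --pt "1 0 0 0 0 0 0" --pt "1 0 0 0 0 0 0" --pt "1 0 0 0 0 0 0" --pt "1 0 0 0 0 0 0" --pt "1 0 0 0 0 0 0"

```text
time_s: 3.3
position: [0.4892, -0.2182, 0.0295]
tool_rot: [-180.0, -0.0, 89.8]
force: [-0.2, 0.7, 1.6]
opening: 0.194
grasp_force: 20.0
```

>>> step_arm --pt "1 0 0 0.1 0 0 0" --pt "1 0 0 0.22 0 0 0" --pt "1 0 0 0.34 0 0 0" --pt "1 0 0.1 0.46 0 0 0" --pt "1 0.02 0.22 0.48 0 0 0" --pt "1 0.05 0.34 0.48 0 0 0" --pt "1 0.08 0.46 0.48 0 0 0" --pt "1 0.1 0.58 0.48 0 0 0"

```text
time_s: 4.1
position: [0.5284, 0.0092, 0.2219]
tool_rot: [179.9, 0.0, 89.8]
force: [1.8, -0.8, -0.3]
opening: 0.197
grasp_force: 20.0
```

>>> step_arm --pt "1 0.02 0.12 0 0 0 0" --pt "1 0.03 0.24 0 0 0 0" --pt "1 0.04 0.36 0 0 0 0" --pt "1 0.05 0.48 0 0 0 0" --pt "1 0.06 0.57 0 0 0 0" --pt "1 0.064 0.61 0 0 0 0" --pt "1 0.064 0.61 0 0 0 0" --pt "1 0.064 0.61 0 0 0 0"

```text
time_s: 4.9
position: [0.5537, 0.2505, 0.2211]
tool_rot: [-180.0, 0.0, 89.8]
force: [-0.1, -0.3, -1.2]
opening: 0.204
grasp_force: 20.0
```

```bash
python3 - <<'E'
from h import *
a=capture("scene")[...,::-1];b=capture("top")[...,::-1]
cv2.imwrite("pics/s1.png",a);cv2.imwrite("pics/t1.png",b)
cv2.imwrite("pics/c1.png",np.hstack([crop(a,170,150,50,75,8),crop(b,150,150,50,75,8)]))
s=read_state();print(s["position"],s["tool_rot"])
E
```

```text
[0.55400311 0.24963155 0.22136039] [-1.79995968e+02  4.87629878e-02  8.96795757e+01]
```

View pics/c1.png

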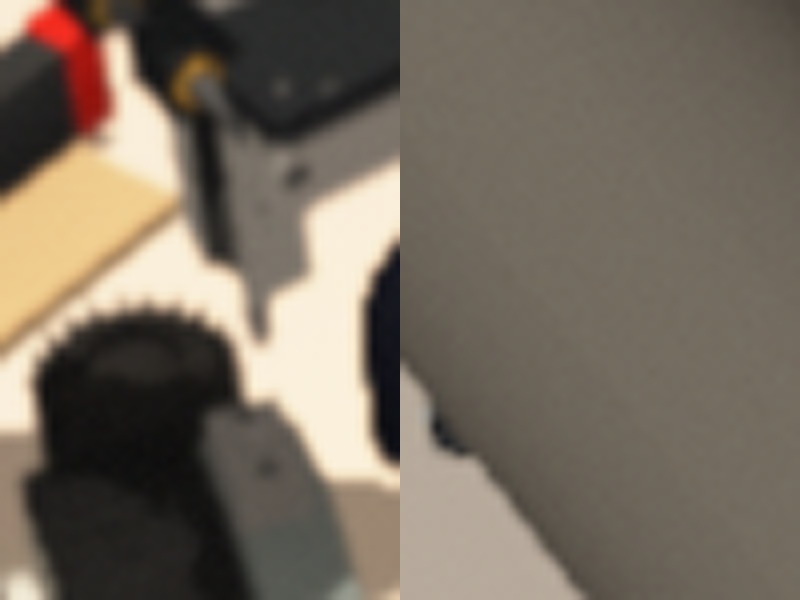

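The scene view shows the pin foot at (202.3,191.8) above the bush, whose hole is at about (202.9,207.9). The top view is blocked by the arm. I'll calibrate the scene camera on the pin foot, whose position is known from the arm.

```bash
python3 - <<'E'
from h import *
def blob(f,u,v,r=2):
    g=cv2.imread(f)[v-r:v+r+1,u-r:u+r+1].mean(2);print(f);print(g.round().astype(int))
    w=np.clip(np.percentile(g,70)-g,0,None);Y,X=np.mgrid[-r:r+1,-r:r+1];return u+(w*X).sum()/w.sum(),v+(w*Y).sum()/w.sum()
hs0=blob("pics/scene0.png",202,206);hs1=blob("pics/s1.png",203,208);ht=blob("pics/top0.png",182,183)
print(hs0,hs1,ht)
print("foot pred",proj("scene",[.554,.2496,.1919]))
print(cv2.imread("pics/s1.png")[184:196,198:208].mean(2).round().astype(int))
for h in(hs0,hs1):print(atz("scene",*h,.15))
print(atz("top",*ht,.15),tri(hs1,ht))
E
```

```text
pics/scene0.png
[[161 142 134 143 166]
 [145 120 113 129 160]
 [151 133 125 138 163]
 [170 159 141 137 154]
 [178 168 140 119 136]]
pics/s1.png
[[86 85 83 85 89]
 [85 79 74 80 85]
 [84 71 65 72 83]
 [84 76 72 78 84]
 [87 85 85 84 86]]
pics/top0.png
[[122 116 113 116 122]
 [111  86  81  98 114]
 [101  73  88 100 109]
 [107  84  98 112 114]
 [119 108 105 114 121]]
(np.float64(202.14855382508986), np.float64(205.91545438986822)) (np.float64(202.99053627760253), np.float64(208.05993690851736)) (np.float64(181.5609885729471), np.float64(183.00770661706085))
foot pred [[202.78206927 191.58689687]]
[[207 174 129 115 116 116 115 118 127 145]
 [230 214 155 117 114 118 126 142 167 195]
 [235 223 172 123 115 130 164 193 214 228]
 [235 225 183 127 115 150 207 228 233 236]
 [234 226 183 122 108 160 223 235 236 236]
 [230 226 187 120 102 160 225 236 236 236]
 [217 226 205 132 102 155 221 235 236 236]
 [181 218 215 158 114 157 219 234 236 236]
 [124 190 217 189 151 182 226 235 236 236]
 [ 74 156 218 217 204 215 232 236 237 236]
 [ 55 134 214 230 231 233 235 236 237 237]
 [ 44 110 195 229 236 236 236 237 237 237]]
[0.54970952 0.25912319 0.15      ]
[0.54222093 0.26148922 0.15      ]
[0.55577677 0.25798684 0.15      ] [0.55602184 0.25773843 0.13666223]
```

```bash
python3 - <<'E'
from h import *
def ov(f,n,u0,v0,draw):
    i=cv2.imread(f);S=14;c=crop(i,u0,v0,28,21,S);c=cv2.convertScaleAbs(c,alpha=2.2 if 's1' in f else 1.3)
    if draw is not None:
        q=np.radians(-17);R=np.array([[np.cos(q),-np.sin(q)],[np.sin(q),np.cos(q)]])
        B=np.array([(-.018,-.012),(.018,-.012),(.018,.012),(-.018,.012),(0,0)])@R.T+draw
        p=(proj(n,np.c_[B,[.15]*5])-[u0,v0]+.5)*S
        cv2.polylines(c,[p[:4].round().astype(int)],True,(0,255,0),1);cv2.circle(c,tuple(int(x) for x in p[4]),4,(0,0,255),1)
    return c
m=[.5545,.2585]
cv2.imwrite("pics/c2.png",np.vstack([np.hstack([ov("pics/scene0.png","scene",188,196,m),ov("pics/top0.png","top",168,173,m)]),
 np.hstack([ov("pics/s1.png","scene",188,196,None),ov("pics/top0.png","top",168,173,None)])]))
E
```

```text
(no output)
```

View pics/c2.png

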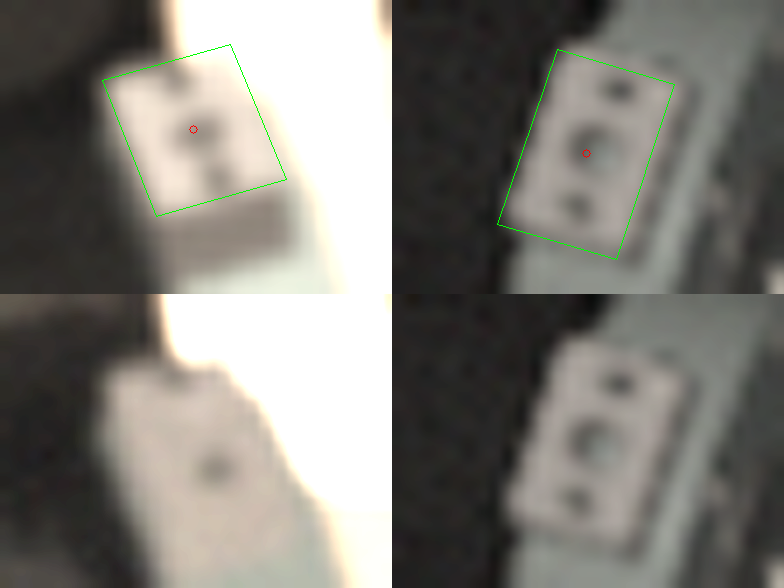

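The zoom shows the bush's two screws with the guide hole midway, about 0.4 px right of my estimate in the scene view and 0.8 px right in the top view. That puts the mouth near (0.5535, 0.2565). I'll lower the foot to just above it and look again.

>>> step_arm --pt "1 0 0.0175 -0.03 0 0 0" --pt "1 0 0.0175 -0.06 0 0 0" --pt "1 0 0.0175 -0.08 0 0 0" --pt "1 0 0.0175 -0.0925 0 0 0" --pt "1 0 0.0175 -0.0925 0 0 0" --pt "1 0 0.0175 -0.0925 0 0 0" --pt "1 0 0.0175 -0.0925 0 0 0" --pt "1 0 0.0175 -0.0925 0 0 0"

```text
time_s: 5.8
position: [0.5539, 0.2585, 0.1848]
tool_rot: [180.0, -0.0, 89.8]
force: [0.5, -0.3, -1.6]
opening: 0.198
grasp_force: 20.0
```

```bash
python3 - <<'E'
from h import *
a=capture("scene")[...,::-1];cv2.imwrite("pics/s2.png",a)
s=read_state();print(s["position"],s["tool_rot"],s["force"])
f=s["position"]-[0,0,.0295];print(proj("scene",f))
u0,v0,S=185,185,20
c=cv2.convertScaleAbs(crop(a,u0,v0,36,30,S),alpha=1.8)
q=np.radians(-17);R=np.array([[np.cos(q),-np.sin(q)],[np.sin(q),np.cos(q)]])
B=np.array([(-.018,-.012),(.018,-.012),(.018,.012),(-.018,.012),(0,0)])@R.T+[.5535,.2565]
p=(proj("scene",np.c_[B,[.15]*5])-[u0,v0]+.5)*S
cv2.polylines(c,[p[:4].round().astype(int)],True,(0,255,0),1)
g=((proj("scene",f)[0]-[u0,v0]+.5)*S).astype(int);cv2.circle(c,tuple(int(x) for x in g),5,(0,0,255),1)
cv2.imwrite("pics/c3.png",c)
E
```

```text
[0.55387135 0.25855501 0.1847959 ] [ 1.79974124e+02 -1.40041400e-02  8.97868768e+01] [-0.12143555 -1.1833612  -0.64996668]
[[201.2265126  203.43349279]]
```

View pics/c3.png

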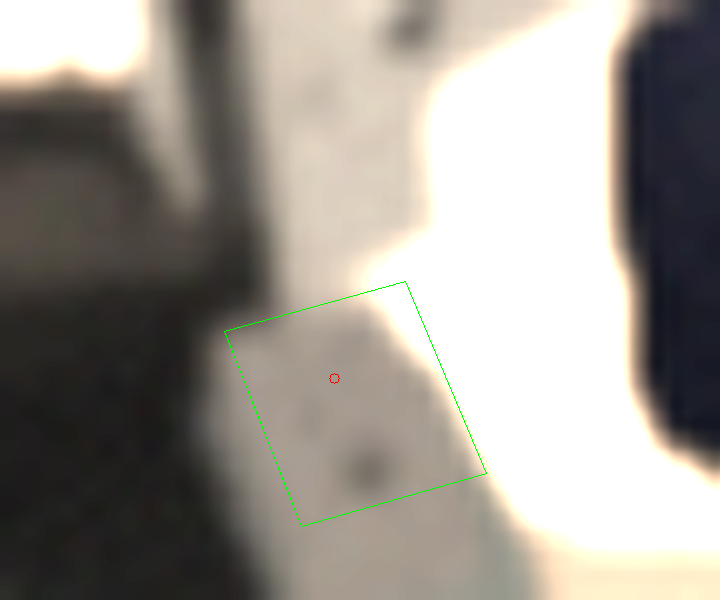

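```bash
python3 - <<'E'
from h import *
a=cv2.imread("pics/s2.png");u0,v0,S=193,196,24
g=crop(a,u0,v0,20,18,S).astype(float);g=np.clip((g-50)*255/60,0,255).astype(np.uint8)
cv2.imwrite("pics/c4.png",g)
E
```

```text
(no output)
```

View pics/c4.png

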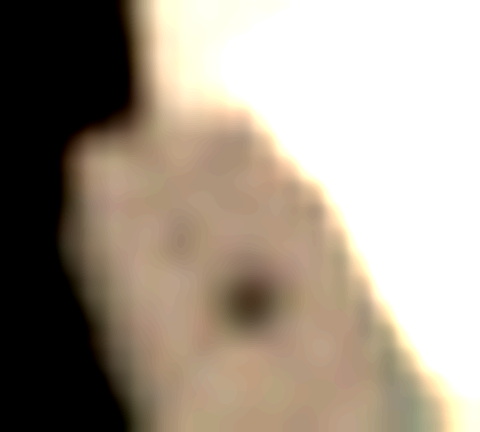

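The faint spot at (200,205.3) is the foot and the clear dark one at (202.8,207.9) is the bush's front screw. The hole is about 1.4 px right of the foot, so I'll shift by about (−0.5..−1.3, −2.8) mm and lower gently.

>>> step_arm --pt "1 -0.0015 -0.0068 0 0 0 0" --pt "1 -0.0015 -0.0068 0 0 0 0" --pt "1 -0.0015 -0.0068 -0.005 0 0 0" --pt "1 -0.0015 -0.0068 -0.01 0 0 0" --pt "1 -0.0015 -0.0068 -0.013 0 0 0" --pt "1 -0.0015 -0.0068 -0.016 0 0 0" --pt "1 -0.0015 -0.0068 -0.018 0 0 0" --pt "1 -0.0015 -0.0068 -0.018 0 0 0"

```text
time_s: 6.65
position: [0.5531, 0.2558, 0.1771]
tool_rot: [-180.0, -0.0, 89.8]
force: [-0.2, -0.2, -1.0]
opening: 0.198
grasp_force: 20.0
```

>>> step_arm --pt "1 0 0 -0.003 0 0 0" --pt "1 0 0 -0.006 0 0 0" --pt "1 0 0 -0.009 0 0 0" --pt "1 0 0 -0.012 0 0 0" --pt "1 0 0 -0.012 0 0 0" --pt "1 0 0 -0.012 0 0 0" --pt "1 0 0 -0.012 0 0 0" --pt "1 0 0 -0.012 0 0 0"

```text
time_s: 7.45
position: [0.5531, 0.2557, 0.1725]
tool_rot: [-180.0, -0.0, 89.8]
force: [0.2, -0.4, -1.1]
opening: 0.199
grasp_force: 20.0
```

>>> step_arm --pt "1 0 0 -0.006 0 0 0" --pt "1 0 0 -0.012 0 0 0" --pt "1 0 0 -0.018 0 0 0" --pt "1 0 0 -0.024 0 0 0" --pt "1 0 0 -0.03 0 0 0" --pt "1 0 0 -0.036 0 0 0" --pt "1 0 0 -0.037 0 0 0" --pt "1 0 0 -0.037 0 0 0"

```text
time_s: 8.25
position: [0.5532, 0.2558, 0.1576]
tool_rot: [180.0, -0.0, 89.8]
force: [2.4, 1.0, -1.3]
opening: 0.198
grasp_force: 20.0
```

The pin is in the hole: the foot is about 22 mm down with no axial resistance and a small side force. Releasing and retreating upward.

>>> step_arm --pt "0.3 0 0 0 0 0 0" --pt "0 0 0 0 0 0 0" --pt "-0.2 0 0 0 0 0 0" --pt "-0.2 0 0 0 0 0 0" --pt "-0.2 0 0 0.05 0 0 0" --pt "-0.2 0 0 0.13 0 0 0" --pt "-0.2 0 0 0.2 0 0 0" --pt "-0.2 0 0 0.2 0 0 0"

```text
time_s: 9.05
position: [0.5544, 0.2568, 0.2415]
tool_rot: [179.7, -0.1, 89.8]
force: [0.4, 0.4, 0.2]
opening: 0.6
grasp_force: 0.0
```

```bash
python3 - <<'E'
from h import *
a=capture("scene")[...,::-1];cv2.imwrite("pics/s3.png",a)
s=read_state();print(s["time_s"],s["position"],s["force"])
cv2.imwrite("pics/c5.png",crop(a,165,160,70,70,8))
print(proj("scene",[[.5532,.2572,.184],[.5532,.2572,.15]]))
E
```

```text
9.1 [0.55379231 0.25617355 0.23939375] [-0.13376505 -0.49129131 -0.75577725]
[[200.68045967 195.383983  ]
 [202.03239237 204.77470159]]
```

View pics/c5.png

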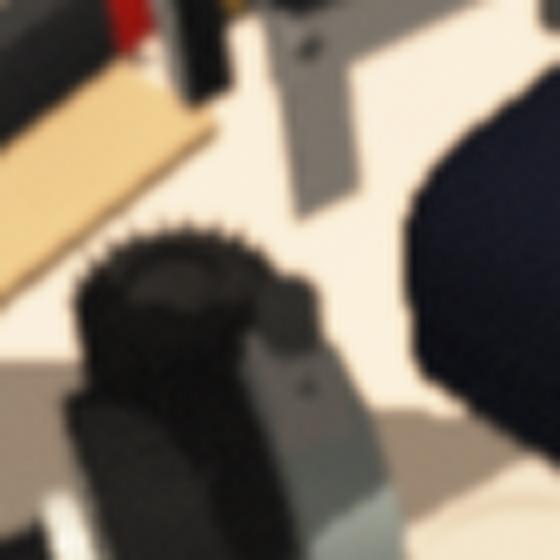

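The pin stands in the bush with its head at (200.5,197), matching the riding height. Next I shut the fingers, turn them in line with the bench's x and go above the roller.

>>> step_arm --pt "1 0.015 0.118 0 0 0 -0.373" --pt "1 0.015 0.118 0 0 0 -0.373" --pt "1 0.015 0.118 0 0 0 -0.373" --pt "1 0.015 0.118 -0.05 0 0 -0.373" --pt "1 0.015 0.118 -0.12 0 0 -0.373" --pt "1 0.015 0.118 -0.18 0 0 -0.373" --pt "1 0.015 0.118 -0.224 0 0 -0.373" --pt "1 0.015 0.118 -0.224 0 0 -0.373"

```text
time_s: 9.9
position: [0.5579, 0.3009, 0.1451]
tool_rot: [-179.8, 0.2, 73.2]
force: [0.1, -0.3, 0.6]
opening: 0.007
grasp_force: 0.0
```

>>> step_arm --pt "1 0 0 -0.005 0 0 0" --pt "1 0 0 -0.01 0 0 0" --pt "1 0 0 -0.015 0 0 0" --pt "1 0 0 -0.018 0 0 0" --pt "1 0 0 -0.02 0 0 0" --pt "1 0 0 -0.0213 0 0 0" --pt "1 0 0 -0.0225 0 0 0" --pt "1 0 0 -0.0225 0 0 0"

```text
time_s: 10.7
position: [0.5591, 0.3029, 0.139]
tool_rot: [-180.0, 0.0, 73.0]
force: [0.7, -0.6, -0.3]
opening: 0.007
grasp_force: 0.0
```

>>> step_arm --pt "1 0 0 -0.001 0 0 0" --pt "1 0 0 -0.002 0 0 0" --pt "1 0 0 -0.002 0 0 0" --pt "1 0 0 -0.002 0 0 0" --pt "1 0 0 -0.002 0 0 0" --pt "1 0 0 -0.002 0 0 0" --pt "1 0 0 -0.002 0 0 0" --pt "1 0 0 -0.002 0 0 0"

```text
time_s: 11.5
position: [0.5591, 0.3029, 0.1382]
tool_rot: [-180.0, -0.0, 73.0]
force: [0.6, -0.2, 0.9]
opening: 0.004
grasp_force: 0.0
```

>>> step_arm --pt "1 0 0 -0.001 0 0 0" --pt "1 0 0 -0.002 0 0 0" --pt "1 0 0 -0.002 0 0 0" --pt "1 0 0 -0.002 0 0 0" --pt "1 0 0 -0.002 0 0 0" --pt "1 0 0 -0.002 0 0 0" --pt "1 0 0 -0.002 0 0 0" --pt "1 0 0 -0.002 0 0 0"

```text
time_s: 12.3
position: [0.5592, 0.303, 0.1376]
tool_rot: [180.0, -0.0, 73.0]
force: [-1.2, -1.1, 6.3]
opening: 0.005
grasp_force: 2.6
```

Contact at z ≈ 0.1376 with 6 N, i.e. about 2.6 mm above the mean. First short stroke, to learn which way the crown height changes.

>>> step_arm --pt "1 0.004 -0.0012 0 0 0 0" --pt "1 0.008 -0.0024 0 0 0 0" --pt "1 0.012 -0.0036 0 0 0 0" --pt "1 0.016 -0.0049 0 0 0 0" --pt "1 0.02 -0.0061 0 0 0 0" --pt "1 0.02 -0.0061 0 0 0 0" --pt "1 0.02 -0.0061 0 0 0 0" --pt "1 0.02 -0.0061 0 0 0 0"

```text
time_s: 13.1
position: [0.5677, 0.3004, 0.1381]
tool_rot: [179.9, -0.0, 73.0]
force: [0.7, -2.0, 8.5]
opening: 0.007
grasp_force: 4.8
```

>>> step_arm --pt "1 0.004 -0.0012 0.0008 0 0 0" --pt "1 0.008 -0.0024 0.001 0 0 0" --pt "1 0.012 -0.0036 0.0012 0 0 0" --pt "1 0.016 -0.0049 0.0014 0 0 0" --pt "1 0.02 -0.0061 0.0016 0 0 0" --pt "1 0.024 -0.0073 0.0016 0 0 0" --pt "1 0.024 -0.0073 0.0016 0 0 0" --pt "1 0.024 -0.0073 0.0016 0 0 0"

```text
time_s: 13.9
position: [0.5766, 0.2975, 0.1379]
tool_rot: [-180.0, 0.0, 73.0]
force: [0.2, 0.2, 0.2]
opening: 0.008
grasp_force: 0.0
```

>>> step_arm --pt "1 0 0 0.01 0 0 0" --pt "1 -0.049 0.0149 0.01 0 0 0" --pt "1 -0.049 0.0149 0.01 0 0 0" --pt "1 -0.049 0.0149 0.006 0 0 0" --pt "1 -0.049 0.0149 0.002 0 0 0" --pt "1 -0.049 0.0149 0 0 0 0" --pt "1 -0.049 0.0149 -0.001 0 0 0" --pt "1 -0.049 0.0149 -0.001 0 0 0"

```text
time_s: 14.7
position: [0.5573, 0.3034, 0.1375]
tool_rot: [-180.0, 0.0, 73.0]
force: [-0.5, -0.0, 0.4]
opening: 0.006
grasp_force: 0.0
```

>>> step_arm --pt "1 0.004 -0.0012 -0.001 0 0 0" --pt "1 0.004 -0.0012 -0.002 0 0 0" --pt "1 0.004 -0.0012 -0.002 0 0 0" --pt "1 0.004 -0.0012 -0.002 0 0 0" --pt "1 0.004 -0.0012 -0.002 0 0 0" --pt "1 0.004 -0.0012 -0.002 0 0 0" --pt "1 0.004 -0.0012 -0.002 0 0 0" --pt "1 0.004 -0.0012 -0.002 0 0 0"

```text
time_s: 15.5
position: [0.5587, 0.303, 0.1369]
tool_rot: [-180.0, -0.0, 73.0]
force: [0.4, -0.1, 1.3]
opening: 0.005
grasp_force: 0.5
```

>>> step_arm --pt "1 0 0 -0.001 0 0 0" --pt "1 0.0072 -0.0022 -0.0006 0 0 0" --pt "1 0.0143 -0.0044 -0.0005 0 0 0" --pt "1 0.0215 -0.0066 -0.0006 0 0 0" --pt "1 0.0287 -0.0088 -0.0011 0 0 0" --pt "1 0.0287 -0.0088 -0.0011 0 0 0" --pt "1 0.0287 -0.0088 -0.0011 0 0 0" --pt "1 0.0287 -0.0088 -0.0011 0 0 0"

```text
time_s: 16.3
position: [0.5709, 0.2994, 0.1372]
tool_rot: [179.9, -0.0, 73.0]
force: [0.5, -2.4, 9.8]
opening: 0.006
grasp_force: 4.4
```

>>> step_arm --pt "1 0 0 0.008 0 0 0" --pt "1 -0.0342 0.0104 0.008 0 0 0" --pt "1 -0.0342 0.0104 0.008 0 0 0" --pt "1 -0.0342 0.0104 0.003 0 0 0" --pt "1 -0.0342 0.0104 0.001 0 0 0" --pt "1 -0.0342 0.0104 0 0 0 0" --pt "1 -0.0342 0.0104 0 0 0 0" --pt "1 -0.0342 0.0104 0 0 0 0"

```text
time_s: 17.1
position: [0.5566, 0.3036, 0.1364]
tool_rot: [-180.0, 0.0, 73.0]
force: [0.1, 0.5, 0.2]
opening: 0.008
grasp_force: 0.0
```

```bash
python3 - <<'E'
from h import *
a=cv2.imread("pics/scene0.png");b=capture("scene")[...,::-1];cv2.imwrite("pics/s4.png",b)
s=read_state();print(s["time_s"],s["position"],s["force"],s["grasp_force"])
# tread texture change measure vs s3 is occluded; report head position via dark rows at the head column
g=b[190:210,194:208].mean(2).round().astype(int);g0=cv2.imread("pics/s3.png")[190:210,194:208].mean(2).round().astype(int)
print(np.c_[g[:,6],g0[:,6],g[:,8],g0[:,8]].T)
E
```

```text
17.15 [0.55660246 0.30362807 0.13640522] [ 0.37957285  0.03462992 -1.12409929] 0.0
[[220 169 107  72  54  45  45  47  47  41  32  41  75 106 108  86  80  94
  106 106]
 [236 233 226 193 115  56  46  45  46  44  43  43  42  47  59  75  84  86
   87  87]
 [236 233 226 209 158  89  49  43  40  37  48  72 101 118 119 113 114 118
  118 110]
 [236 236 233 213 143  72  49  46  47  45  44  42  42  47  63  79  85  79
   72  76]]
```

>>> step_arm --pt "1 0 0 -0.0008 0 0 0" --pt "1 0 0 -0.0016 0 0 0" --pt "1 0 0 -0.0016 0 0 0" --pt "1 0 0 -0.0016 0 0 0" --pt "1 0 0 -0.0016 0 0 0" --pt "1 0 0 -0.0016 0 0 0" --pt "1 0 0 -0.0016 0 0 0" --pt "1 0 0 -0.0016 0 0 0"

```text
time_s: 17.95
position: [0.5565, 0.3037, 0.1359]
tool_rot: [-180.0, -0.0, 73.0]
force: [-0.0, 0.5, 0.0]
opening: 0.004
grasp_force: 0.0
```

>>> step_arm --pt "1 0 0 -0.0008 0 0 0" --pt "1 0 0 -0.0016 0 0 0" --pt "1 0 0 -0.0016 0 0 0" --pt "1 0 0 -0.0016 0 0 0" --pt "1 0 0 -0.0016 0 0 0" --pt "1 0 0 -0.0016 0 0 0" --pt "1 0 0 -0.0016 0 0 0" --pt "1 0 0 -0.0016 0 0 0"

```text
time_s: 18.75
position: [0.5566, 0.3038, 0.1355]
tool_rot: [180.0, -0.0, 73.0]
force: [-1.2, -0.8, 5.6]
opening: 0.002
grasp_force: 2.8
```

>>> step_arm --pt "1 0.0072 -0.0022 0.0012 0 0 0" --pt "1 0.0143 -0.0044 0.0019 0 0 0" --pt "1 0.0215 -0.0066 0.0022 0 0 0" --pt "1 0.0287 -0.0088 0.0021 0 0 0" --pt "1 0.0358 -0.011 0.0016 0 0 0" --pt "1 0.0358 -0.011 0.0016 0 0 0" --pt "1 0.0358 -0.011 0.0016 0 0 0" --pt "1 0.0358 -0.011 0.0016 0 0 0"

```text
time_s: 19.55
position: [0.5714, 0.2992, 0.1364]
tool_rot: [179.9, -0.0, 73.0]
force: [0.2, -1.3, 6.2]
opening: 0.003
grasp_force: 3.0
```

>>> step_arm --pt "1 0.0072 -0.0022 -0.0006 0 0 0" --pt "1 0.0143 -0.0044 -0.0019 0 0 0" --pt "1 0.0215 -0.0066 -0.0036 0 0 0" --pt "1 0.0287 -0.0088 -0.0057 0 0 0" --pt "1 0.0287 -0.0088 -0.0057 0 0 0" --pt "1 0.0287 -0.0088 -0.0057 0 0 0" --pt "1 0.0287 -0.0088 -0.0057 0 0 0" --pt "1 0.0287 -0.0088 -0.0057 0 0 0"

```text
time_s: 20.35
position: [0.5835, 0.2956, 0.1345]
tool_rot: [179.9, -0.1, 73.0]
force: [1.9, -1.7, 8.4]
opening: 0.001
grasp_force: 4.5
```

>>> step_arm --pt "1 0 0 0.008 0 0 0" --pt "1 -0.065 0.0199 0.008 0 0 0" --pt "1 -0.065 0.0199 0.006 0 0 0" --pt "1 -0.065 0.0199 0.0035 0 0 0" --pt "1 -0.065 0.0199 0.002 0 0 0" --pt "1 -0.065 0.0199 0.001 0 0 0" --pt "1 -0.065 0.0199 0.001 0 0 0" --pt "1 -0.065 0.0199 0.001 0 0 0"

```text
time_s: 21.15
position: [0.5567, 0.3035, 0.134]
tool_rot: [180.0, -0.0, 73.0]
force: [0.6, -1.6, 2.0]
opening: 0.001
grasp_force: 0.9
```

>>> step_arm --pt "1 0.0072 -0.0022 0.0006 0 0 0" --pt "1 0.0143 -0.0044 0.0015 0 0 0" --pt "1 0.0215 -0.0066 0.002 0 0 0" --pt "1 0.0287 -0.0088 0.0021 0 0 0" --pt "1 0.0358 -0.011 0.0018 0 0 0" --pt "1 0.043 -0.0132 0.0011 0 0 0" --pt "1 0.043 -0.0132 0.0011 0 0 0" --pt "1 0.043 -0.0132 0.0011 0 0 0"

```text
time_s: 21.95
position: [0.5738, 0.2984, 0.1345]
tool_rot: [180.0, -0.0, 73.0]
force: [-0.3, -1.9, 4.1]
opening: 0.006
grasp_force: 2.4
```

>>> step_arm --pt "1 0.0072 -0.0022 -0.0012 0 0 0" --pt "1 0.0143 -0.0044 -0.0028 0 0 0" --pt "1 0.0215 -0.0066 -0.0047 0 0 0" --pt "1 0.0215 -0.0066 -0.0047 0 0 0" --pt "1 0.0215 -0.0066 -0.0047 0 0 0" --pt "1 0.0215 -0.0066 -0.0047 0 0 0" --pt "1 0.0215 -0.0066 -0.0047 0 0 0" --pt "1 0.0215 -0.0066 -0.0047 0 0 0"

```text
time_s: 22.75
position: [0.5826, 0.2957, 0.1329]
tool_rot: [179.9, -0.0, 73.0]
force: [2.4, -2.6, 6.9]
opening: 0.009
grasp_force: 3.7
```

```bash
python3 - <<'E'
from h import *
b=capture("scene")[...,::-1];cv2.imwrite("pics/s5.png",b)
print(read_state()["force"])
for f in("s4","s5"):
    g=cv2.imread(f"pics/{f}.png")[188:212,196:206].mean(2).round().astype(int);print(g[:,4],g[:,7])
E
```

```text
[ 1.51598048 -3.29055622  7.53164411]
[236 234 220 169 107  72  54  45  45  47  47  41  32  41  75 106 108  86
  80  94 106 106  97  90] [236 236 236 236 235 229 205 138  76  52  48  52  67  92 113 118 114 113
 114 117 115 106  93  88]
[227 216 197 179 172 156 130 116 115 107 103 106 107  98  73  53  58  73
  83  97 134 166 159 126] [236 236 236 236 236 231 206 135  75  55  51  49  46  46  45  49  62  76
  79  78  90 117 127 112]
```

```bash
python3 - <<'E'
from h import *
cv2.imwrite("pics/c6.png",np.hstack([cv2.convertScaleAbs(crop(cv2.imread(f"pics/{f}.png"),180,175,40,50,10),alpha=1.4) for f in("s4","s5")]))
E
```

```text
(no output)
```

View pics/c6.png

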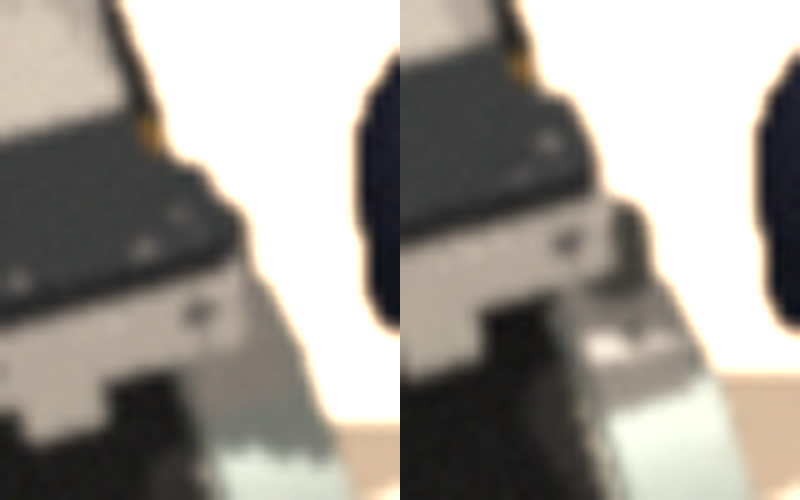

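The pin head still spans rows 195–204, at riding height, so the notch hasn't come up yet. Next stroke.

>>> step_arm --pt "1 0 0 0.008 0 0 0" --pt "1 -0.0633 0.0193 0.008 0 0 0" --pt "1 -0.0633 0.0193 0.006 0 0 0" --pt "1 -0.0633 0.0193 0.003 0 0 0" --pt "1 -0.0633 0.0193 0.0015 0 0 0" --pt "1 -0.0633 0.0193 0.0005 0 0 0" --pt "1 -0.0633 0.0193 0.0005 0 0 0" --pt "1 -0.0633 0.0193 0.0005 0 0 0"

```text
time_s: 23.6
position: [0.557, 0.3034, 0.1326]
tool_rot: [-180.0, 0.0, 73.0]
force: [0.7, 1.1, 0.3]
opening: 0.004
grasp_force: 0.0
```

>>> step_arm --pt "1 0 0 -0.0012 0 0 0" --pt "1 0.0072 -0.0022 -0.0002 0 0 0" --pt "1 0.0143 -0.0044 0.0007 0 0 0" --pt "1 0.0215 -0.0066 0.0012 0 0 0" --pt "1 0.0287 -0.0088 0.0012 0 0 0" --pt "1 0.0358 -0.011 0.0008 0 0 0" --pt "1 0.043 -0.0132 0.0001 0 0 0" --pt "1 0.043 -0.0132 0.0001 0 0 0"

```text
time_s: 24.4
position: [0.5747, 0.2981, 0.1329]
tool_rot: [180.0, -0.0, 73.0]
force: [1.5, -1.5, 4.7]
opening: 0.005
grasp_force: 2.2
```

>>> step_arm --pt "1 0.0072 -0.0022 -0.0012 0 0 0" --pt "1 0.0143 -0.0044 -0.0028 0 0 0" --pt "1 0.0215 -0.0066 -0.0047 0 0 0" --pt "1 0.0215 -0.0066 -0.0047 0 0 0" --pt "1 0.0215 -0.0066 -0.0047 0 0 0" --pt "1 0.0215 -0.0066 -0.0047 0 0 0" --pt "1 0.0215 -0.0066 -0.0047 0 0 0" --pt "1 0.0215 -0.0066 -0.0047 0 0 0"

```text
time_s: 25.2
position: [0.5832, 0.2955, 0.1312]
tool_rot: [179.9, -0.0, 73.0]
force: [1.9, -1.3, 6.1]
opening: 0.009
grasp_force: 3.0
```

```bash
python3 - <<'E'
from h import *
b=capture("scene")[...,::-1];cv2.imwrite("pics/s6.png",b)
print(read_state()["force"])
for f in("s5","s6"):
    g=cv2.imread(f"pics/{f}.png")[188:212,196:208].mean(2).round().astype(int);print(g[:,6],g[:,7],g[:,8])
E
```

```text
[ 1.2492038  -1.34256676  4.84872637]
[236 236 236 235 234 225 182 101  58  50  50  52  52  51  45  45  57  72
  83  83 105 137 144 117] [236 236 236 236 236 231 206 135  75  55  51  49  46  46  45  49  62  76
  79  78  90 117 127 112] [236 236 236 236 236 234 224 193 143 107  92  81  76  69  60  61  73  83
  84  88 106 124 122 107]
[236 236 236 236 234 224 180 100  56  49  49  51  53  53  47  45  57  72
  82  88 107 139 144 117] [236 236 237 236 236 231 206 136  76  56  51  49  47  45  43  48  61  76
  81  84  97 120 127 112] [236 237 236 236 236 235 224 192 143 107  91  81  76  69  61  62  73  81
  85  90 108 126 121 108]
```

>>> step_arm --pt "1 0 0 0.008 0 0 0" --pt "1 -0.0633 0.0193 0.008 0 0 0" --pt "1 -0.0633 0.0193 0.006 0 0 0" --pt "1 -0.0633 0.0193 0.003 0 0 0" --pt "1 -0.0633 0.0193 0.001 0 0 0" --pt "1 -0.0633 0.0193 0 0 0 0" --pt "1 -0.0633 0.0193 -0.0003 0 0 0" --pt "1 -0.0633 0.0193 -0.0003 0 0 0"

```text
time_s: 26.05
position: [0.558, 0.3032, 0.1312]
tool_rot: [180.0, -0.0, 73.0]
force: [-2.0, -1.6, 9.6]
opening: 0.005
grasp_force: 4.4
```

>>> step_arm --pt "1 0.001 -0.0003 0.0008 0 0 0" --pt "1 0.0072 -0.0022 0.0021 0 0 0" --pt "1 0.0143 -0.0044 0.0031 0 0 0" --pt "1 0.0215 -0.0066 0.0036 0 0 0" --pt "1 0.0287 -0.0088 0.0038 0 0 0" --pt "1 0.0358 -0.011 0.0035 0 0 0" --pt "1 0.0358 -0.011 0.0035 0 0 0" --pt "1 0.0358 -0.011 0.0035 0 0 0"

```text
time_s: 26.85
position: [0.5717, 0.2989, 0.1321]
tool_rot: [-180.0, 0.0, 73.0]
force: [0.1, -0.6, 2.5]
opening: 0.008
grasp_force: 1.0
```

```bash
python3 - <<'E'
from h import *
b=capture("scene")[...,::-1];cv2.imwrite("pics/s7.png",b)
print(read_state()["force"])
for f in("s5","s7"):
    g=cv2.imread(f"pics/{f}.png")[188:212,196:208].mean(2).round().astype(int);print(g[:,6],g[:,7],g[:,8])
E
```

```text
[-0.97943434  0.01224916  1.18715385]
[236 236 236 235 234 225 182 101  58  50  50  52  52  51  45  45  57  72
  83  83 105 137 144 117] [236 236 236 236 236 231 206 135  75  55  51  49  46  46  45  49  62  76
  79  78  90 117 127 112] [236 236 236 236 236 234 224 193 143 107  92  81  76  69  60  61  73  83
  84  88 106 124 122 107]
[236 236 236 236 233 229 226 224 216 181 124 104  98  89  91 101 103  85
  56  49  59  74  88  92] [236 236 236 236 236 236 235 234 227 194 123  77  64  58  59  62  63  56
  48  50  57  70  86  89] [236 236 236 236 237 236 236 236 233 217 169 109  78  66  55  45  44  46
  55  64  70  78  85  86]
```

The head's top edge moved from row 195 to about 198, so it has probably dropped. Lifting clear to verify.

>>> step_arm --pt "1 0 0 0.03 0 0 0" --pt "1 0 0.02 0.1 0 0 0" --pt "1 0 0.1 0.2 0 0 0" --pt "1 -0.05 0.15 0.3 0 0 0" --pt "1 -0.1 0.2 0.35 0 0 0" --pt "1 -0.1 0.2 0.35 0 0 0" --pt "1 -0.1 0.2 0.35 0 0 0" --pt "1 -0.1 0.2 0.35 0 0 0"

```text
time_s: 27.7
position: [0.532, 0.3778, 0.2716]
tool_rot: [-180.0, 0.1, 72.9]
force: [0.6, -1.3, -0.1]
opening: 0.005
grasp_force: 0.0
```

```bash
python3 - <<'E'
from h import *
b=capture("scene")[...,::-1];t=capture("top")[...,::-1];cv2.imwrite("pics/s8.png",b)
print(proj("scene",[[.5532,.2572,.184],[.5532,.2572,.17],[.5532,.2572,.15]]))
cv2.imwrite("pics/c7.png",np.hstack([crop(b,180,175,40,50,10),crop(cv2.imread("pics/s3.png"),180,175,40,50,10)]))
E
```

```text
[[200.68045967 195.383983  ]
 [201.24474005 199.3035555 ]
 [202.03239237 204.77470159]]
```

View pics/c7.png

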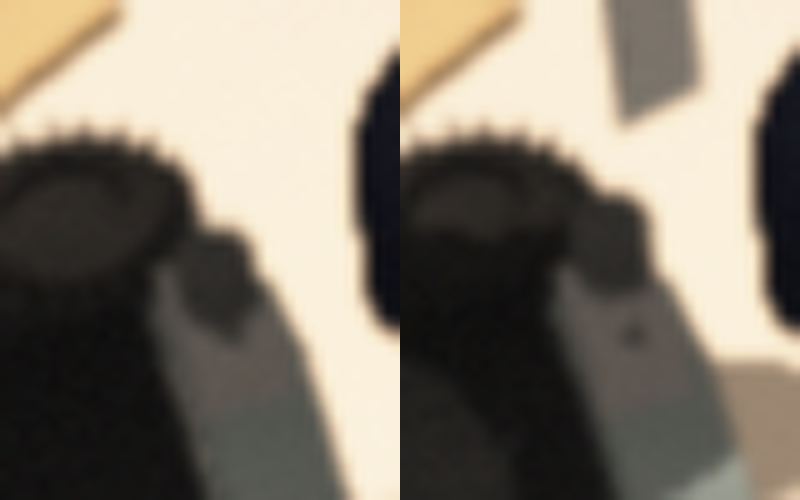

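The head top went from (609,190) to (220,230) in the crops, 4 px lower. That matches the predicted 3.9 px for the 14 mm drop, and the head now sits on the bush. Handing in.

```bash
python3 -c "
from workcell import *
print(close_job())"
```

```text
the job is handed in; nothing more can be done
None
```

The pin has dropped about 14 mm into the notch with its head on the bush (checked in the scene camera), the arm is clear of everything, and the job was handed in at about 28 s; no verdict came back.

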